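# Dock the side shelf onto the jigsaw board and latch it

## Task

Slide the small side shelf along the table up to the jigsaw board, so that both of its dowels pass right through the two brass-strapped holes in the board's near rim and its front edge closes flush against the rim; keep it flat on the table all the way. Then swing the dark steel latch bar on the rim round by its red knob until its notch has fully taken the brass stud on the shelf, so that the bar points straight out across the shelf. Leave the mug, the bowl and the magnifying glass where they stand.

Things in the scene. Friction and masses are not known exactly. Their poses are not given: they have to be found in the camera images.
- board: Jigsaw board, fixed to the table: pale wood rim 24 mm wide, 26 mm high, round a white floor 6 mm above the table with a part-finished picture; 440 mm (y) by 320 mm (x). Origin on the table under the middle of the outer face of its near rim; x square to that face, into the board (away from the robot), y along the near rim to the left, z up.
- hole_left (a point): Mouth, in the outer face of the near rim, of the left hole: 14 mm wide, level, goes along the board's x clean through the 24 mm rim, centre 13 mm above the table and 70 mm left (+y) of the board's origin. A brass strap 26 mm wide is folded over the rim at each hole.
- hole_right (a point): The same for the right hole, 70 mm to the right (-y) of the board's origin.
- shelf: Loose flat pale wood side shelf, 0.25 to 0.5 kg, 220 mm (y) by 92 mm (x), 26 mm high; too wide to grasp across: push its plain upright rear and end faces. Its top has a white recess 4 mm deep. Origin on the table under its centre; x towards the dowels (front face at x = +46 mm, rear face -46 mm), y to the left. Fully home its origin is at x = -46 mm, y = 0 in the board's frame, parallel.
- dowel_left (a point): Tip of the shelf's left dark dowel, which sticks 38 mm out of its front face: 10 mm thick, the last 12 mm tapering to 4 mm; axis 13 mm above the table, 70 mm left (+y) of the shelf's centre. Home, it shows 14 mm beyond the inner face of the rim.
- dowel_right (a point): Tip of the shelf's right dowel, alike, 70 mm to the right (-y) of the shelf's centre.
- front_edge (a point): Middle of the shelf's front face, 13 mm above the table.
- stud (a point): Top of the brass stud on the shelf: 8 mm thick, rises 14 mm from the shelf's top to 40 mm above the table; at x = +16 mm, y = -35 mm in the shelf's frame.
- latch (a joint): Angle of the dark latch bar: 0 = along the rim, pointing to the board's +y; grows anticlockwise seen from above; 1.57 (its stop) = pointing along the board's -x, straight out over the shelf: fully latched. Stays put, 0.6 N at the knob. Bar 95 by 20 mm, 27.5 to 35.5 mm above the table. A 14.6 mm notch in its leading side, 42 mm from the pivot, takes the stud if the shelf is home.
- latch_pivot (a point): Pivot of the latch bar at the height of its top, 35.5 mm above the table, on the near rim: x = 12 mm, y = -35 mm in the board's frame.
- latch_knob (a point): Top of the round red knob on the far end of the latch bar, 75 mm from the pivot; 16 mm thick, rises 23 mm from the bar, to 58.5 mm above the table.
- mug: Blue mug, 80 mm wide, 92 mm high, a bystander. Origin under its centre.
- bowl: White bowl, 120 mm wide, 50 mm high, a bystander. Origin under its centre.
- magnifier: Magnifying glass lying flat, black handle, steel ring 84 mm wide, 165 mm long in all, 10 mm thick; a bystander. Origin under the ring's centre.

How it is judged (in metres and radians):
On the way, in this order (a step that is already met when the one before it is completed fails the run):
1. the shelf is docked: both dowels through their holes and its front edge within 3 mm of the rim (x of front_edge in the frame of board above -0.003 m and x of each of dowel_left, dowel_right in the frame of board above 0.034 m and y of front_edge in the frame of board between -0.004 and 0.004 m and angle between the y axis of shelf and the y axis of board, either way round below 0.03 rad), for 0.2 s.
2. the latch bar is swung fully onto the stud (value of joint latch above 1.47 rad), for 0.2 s.
At the end, for the whole second after the job is handed in: The shelf lies flat and at rest, front edge within 3 mm of the rim's outer face, within 4 mm sideways and 0.03 rad of true, both dowel tips 10 mm or more beyond the rim's inner face; the latch bar stands at 1.47 rad or more with the stud in its notch (all of step 1 and height (world z) of front_edge below 0.017 m and angle between shelf's own z axis and vertical below 0.04 rad and value of joint latch above 1.47 rad and linear speed of shelf below 0.01 m/s); the robot touches nothing.
It fails at once if the shelf is lifted more than 15 mm off the table or tipped by more than 0.2 rad (height (world z) of shelf above 0.015 m or angle between shelf's own z axis and vertical above 0.2 rad).
It fails at once if the mug, the bowl or the magnifying glass is shifted by more than 20 mm (distance of any of mug, bowl, magnifier from where it was at the start of the episode above 0.02 m).
It also fails if it takes over 72 s, if anything falls off the work surface, if the arm or the gripper's body presses on something with over 40 N, if the wrist force passes 120 N, or if a joint passes its speed limit or range.

## Robot

A 6-joint arm with a two-finger parallel gripper is mounted at the origin on the work surface. World frame = base frame: x ahead of the robot, y to its left, z up, the work surface at z = 0. Lengths are in mm, angles in rad, forces in N, time in s.
With the tool pointing down it reaches from about 375 to 750 mm from the base axis. Payload 9 kg.
Tool frame: the origin (TCP) lies midway between the tips of the shut fingers; the grasp point (between the pads) lies 19 mm behind it (hold_point_z is the distance from the TCP to the grasp point, in mm); z points along the fingers, y is the direction in which the jaws open and shut (so a half turn about z gives the same grasp; the last joint's range is limited). The gripper opens to 85 mm and grips with 20 to 120 N. Pads are 22 mm wide; open, the fingers measure 114 mm over their backs; the gripper's body (76 mm by 85 mm) begins 54 mm behind the grasp point. The pads swing forward as they close: fully open they stand 13 mm farther back than shut.
Start: joints at [-1.485, 0.104, 0.097, 1.564, 0, 1.353], TCP at [179.499, -572.553, 231.331] pointing down, gripper open.
Joint ranges: [-2.99, 2.99], [-0.84, 1.86], [-1.1, 1.16], [-1.84, 2.11], [-1.51, 1.56], [-3.14, 3.14]. Speed limits (rad/s): [2.22, 2.22, 2.57, 3.14, 3.14, 3.14].

## Interface

Orientations are given as a unit quaternion [w, x, y, z].
In Python, from bench import state, snapshot, job_done, hold_point_z gives the robot as it stands. The module is installed in compiled form; this text tells all that it offers.
- The arm moves only by the tool step_arm, never from a script. Its arguments are lists of equal length, an entry for each row: "delta_pos": the shift along the tool's x, y, z in cm, a list of three; "spin": the turn about the tool's z in degrees; "hand": the finger opening in cm, from 0 to 8.54. In form: {"delta_pos": [[x, y, z], ...], "spin": [spin, ...], "hand": [hand, ...]}. A call has 1 to 10 rows; each row shifts and turns the commanded pose from where the row before left it, along the tool's axes as they then stand; what a row does not reach is not made up. A row lasts 1/12 s, in which the tool goes at most 41.7 mm and 7.16 degrees, less where a joint would pass 70% of its speed; a pose out of reach is approached as far as the arm can. A call with a gripper value outside its range is refused whole. The fingers move at their own pace and stop on an object; "force" is the grip in N (left out, the last holds). Time passes only in rows, so rows that do not move let the fingers close. It gives the time, the measured TCP pose, the force and the opening at its end, in the units of the state.
- state(): the state, without advancing time (a new reading comes with each control period).
- snapshot(name): name is "scene" or "top"; returns a dict with "img" (420x560x3 uint8, red, green, blue), "z_map" (420x560 float32, mm along the optical axis (not along the pixel's ray), 0 where there is no reading), "camera_matrix" (3x3 intrinsics, pixels), "D" ([k1, k2, p1, p2, k3] as OpenCV has them; the pictures are not rectified), "view" (4x4, takes a point from world to camera coordinates). Camera axes: x right, y up, looking along -z (the intrinsics and any distortion apply to the point x, -y, -z); pixel columns grow to the right and rows downward; lengths in mm; the calibration is good to about 2 mm. A picture is of the moment at which its call begins.
- job_done(): hands the job in, once; it reports no verdict.
The state is a dict: "time_s": time; "joints": joint angles; "joint_velocities": joint speeds; "tau": joint torques, N m; "position": TCP position; "tool_rot": TCP orientation; "wrist_force": force on the tool from outside, world axes, zero at the start; "ft_torque": the same for the moment, N m; "width": finger opening in mm.
Only numpy, scipy, OpenCV 4.12 (cv2) and the standard library are available. Lean on these libraries where they do the work, as an engineer would, in place of code of your own. Each camera call takes 0.05 s, during which the arm holds its last target.

## Working session

There is one attempt and no reset: what is moved stays moved. The work goes in short steps, Python scripts to look and compute and a tool call to move; the robot and the scene stay as the last step left them, time stands still between calls to the robot, and variables do not carry over. Pictures are saved under pics/ and viewed, and the job is handed in when it is done.

Besides the shell and the picture viewer there is one more tool, called after "Request:" as name(argument=value, ...), one argument or row to a line, values as JSON. step_arm: Moves the arm, as the interface text tells. Its arguments: {"type":"object","properties":{"delta_pos":{"type":"array","items":{"type":"array","items":{"type":"number"}}},"spin":{"type":"array","items":{"type":"number"}},"hand":{"type":"array","items":{"type":"number"}},"force":{"type":"number"}},"required":["delta_pos","spin","hand"]}

```bash
mkdir -p pics; cat > h.py <<'E'
import numpy as np, cv2, pickle
from bench import state, snapshot, job_done, hold_point_z
def snap(n,tag):
    s=snapshot(n); cv2.imwrite(f'pics/{tag}.png',cv2.cvtColor(s['img'],cv2.COLOR_RGB2BGR)); pickle.dump(s,open(f'{tag}.pkl','wb')); return s
def load(tag): return pickle.load(open(f'{tag}.pkl','rb'))
def ray(s,uv,z):
    uv=np.array(uv,float).reshape(-1,1,2)
    p=cv2.undistortPoints(uv,np.array(s['camera_matrix']),np.array(s['D'])).reshape(-1,2)
    d=np.c_[p[:,0],-p[:,1],-np.ones(len(p))]
    V=np.array(s['view']);R=V[:3,:3];c=-R.T@V[:3,3]
    w=d@R
    return c+w*((z-c[2])/w[:,2])[:,None]
def proj(s,P):
    P=np.array(P,float).reshape(-1,3);V=np.array(s['view']);c=P@V[:3,:3].T+V[:3,3]
    q=np.c_[c[:,0],-c[:,1],-c[:,2]]
    return cv2.projectPoints(q,np.zeros(3),np.zeros(3),np.array(s['camera_matrix']),np.array(s['D']))[0].reshape(-1,2)
E
python3 - <<'E'
from h import *
for n in('top','scene'):
    s=snap(n,n+'0'); V=np.array(s['view']); print(n,-V[:3,:3].T@V[:3,3],s['camera_matrix'][0])
print(state(),hold_point_z() if callable(hold_point_z) else hold_point_z)
E
```

```text
top [ 262.4059242   -20.77538761 1657.66034678] [540.513237     0.         283.14172622]
scene [1100.29798262 -315.51579693 1025.58790881] [436.39005001   0.         276.93004082]
{'time_s': 0.1, 'joints': array([-1.48470640e+00,  1.04624123e-01,  9.65582747e-02,  1.56388244e+00,
        7.88712946e-06,  1.35307403e+00]), 'joint_velocities': array([-0.00061621, -0.00254556,  0.00233826,  0.00057401, -0.00110806,
       -0.00180193]), 'tau': array([ 7.77272915e-03, -5.58206284e+01,  5.04722178e+01,  1.30975060e-02,
       -1.48896829e-04, -8.69718974e-06]), 'position': array([ 179.46958581, -572.23149746,  230.615314  ]), 'tool_rot': array([-5.74472667e-04,  9.88484272e-01,  1.51322541e-01,  4.18164102e-05]), 'wrist_force': array([ 0.6147563 ,  0.11311258, -0.05916224]), 'ft_torque': array([-0.02126725,  0.02364038, -0.03584741]), 'width': 85.68509155781437} 18.700000000000003
```

View pics/top0.png

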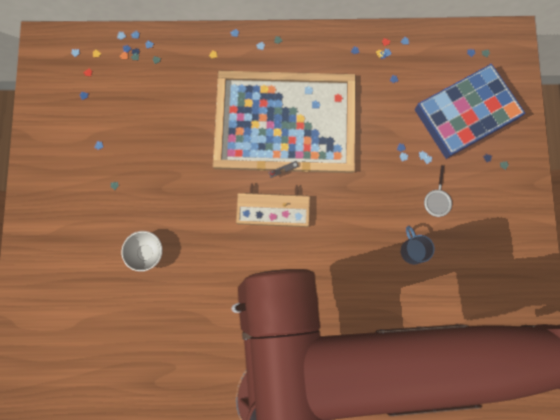

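View pics/scene0.png

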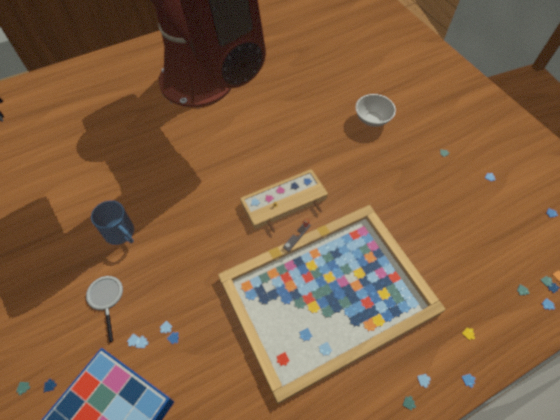

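```bash
python3 - <<'E'
from h import *
a=cv2.imread('pics/top0.png')[140:240,205:365]; cv2.imwrite('pics/z1.png',cv2.resize(a,(800,500),interpolation=cv2.INTER_CUBIC))
a=cv2.imread('pics/scene0.png')[165:285,215:375]; cv2.imwrite('pics/z2.png',cv2.resize(a,(800,600),interpolation=cv2.INTER_CUBIC))
E
```

```text
(no output)
```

View pics/z1.png

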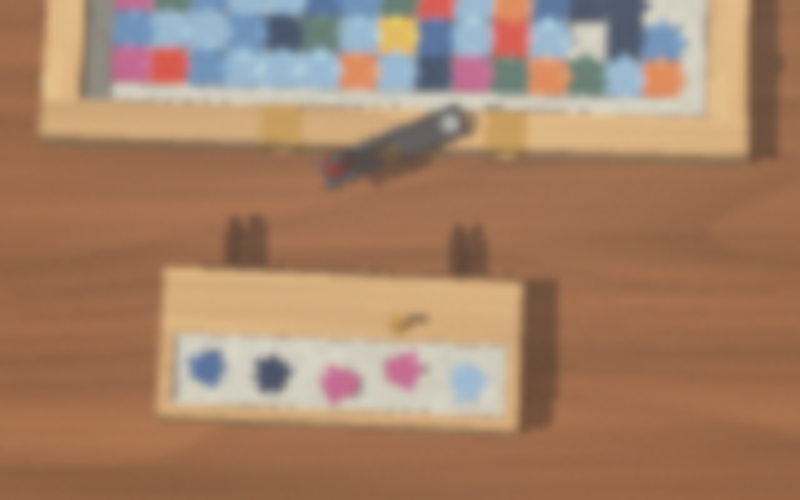

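View pics/z2.png

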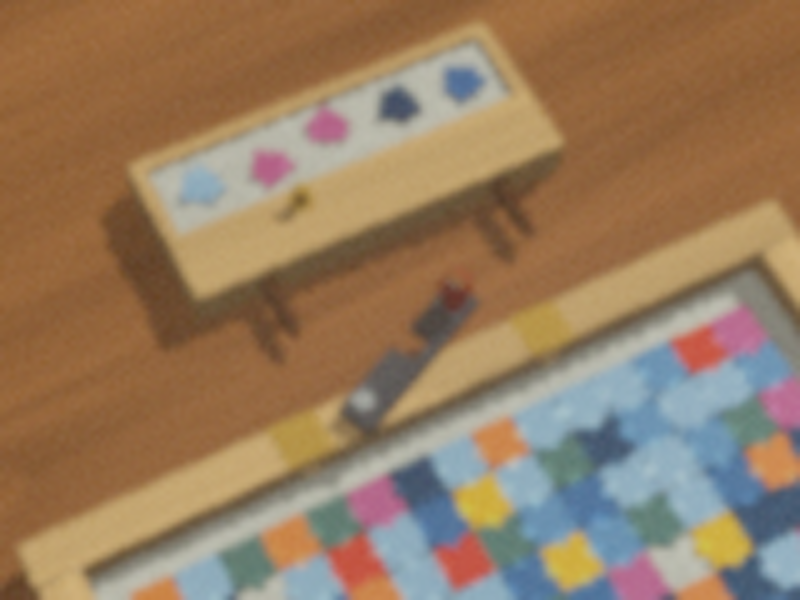

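```bash
python3 - <<'E'
from h import *
for n in('top0','scene0'):
    s=load(n); hsv=cv2.cvtColor(s['img'],cv2.COLOR_RGB2HSV)
    for nm,u,v in ([('rim',245,165),('shelf',270,202),('table',200,200),('strap',261,164),('knob',271,173)] if n=='top0' else [('shelf',270,210),('table',220,200),('rim',360,222),('front',265,218),('knob',306,223)]):
        print(n,nm,hsv[v,u],s['z_map'][v,u])
    m=cv2.inRange(hsv,(12,60,160),(28,190,255)) 
    cv2.imwrite(f'pics/m_{n}.png',m)
    cs,_=cv2.findContours(m,cv2.RETR_EXTERNAL,cv2.CHAIN_APPROX_NONE)
    for c in cs:
        if cv2.contourArea(c)>300: 
            r=cv2.minAreaRect(ray(s,c.reshape(-1,2),26)[:,:2].astype(np.float32)); print(cv2.contourArea(c),r,cv2.boundingRect(c))
E
```

```text
top0 rim [ 16 103 210] 1681.3976
top0 shelf [ 16 106 212] 1674.8516
top0 table [ 12 135 151] 1691.3597
top0 strap [ 18 131 198] 1683.8131
top0 knob [  2 114 134] 1663.6354
412.5 ((166.82183837890625, 602.411376953125), (20.1635684967041, 333.8760681152344), 0.36399686336517334) (14, 337, 117, 9)
310.5 ((173.94219970703125, 247.31825256347656), (272.37078857421875, 19.24931526184082), 87.9637222290039) (148, 335, 94, 8)
485.0 ((231.88006591796875, 211.12677001953125), (180.64419555664062, 51.69929122924805), 89.33439636230469) (177, 308, 62, 19)
1544.5 ((244.232421875, 531.9686889648438), (64.63970947265625, 568.748779296875), 4.358962535858154) (0, 304, 196, 27)
334.0 ((284.0538330078125, 344.0708312988281), (21.169097900390625, 433.803955078125), 0.20537208020687103) (89, 296, 148, 9)
794.5 ((305.0584716796875, 606.4905395507812), (436.20849609375, 26.328964233398438), 89.17012786865234) (0, 289, 149, 10)
565.5 ((310.87042236328125, 273.1072692871094), (285.951904296875, 23.468135833740234), 89.31758880615234) (139, 286, 97, 9)
1761.0 ((396.6048583984375, 109.18464660644531), (557.9
[... 559 characters left out ...]
122, 116, 20)
4069.0 ((846.0526123046875, 255.712158203125), (998.3617553710938, 332.3177490234375), 88.6288070678711) (41, 70, 314, 102)
422.0 ((1070.02685546875, 229.89865112304688), (304.76007080078125, 38.088462829589844), 89.49614715576172) (159, 47, 95, 12)
scene0 shelf [ 19 108 189] 1162.6215
scene0 table [ 14 156 142] 1211.9845
scene0 rim [ 24  30 134] 1171.6802
scene0 front [ 19 109 191] 1154.4823
scene0 knob [  7 131 107] 1107.4025
5263.0 ((837.4491577148438, -20.545578002929688), (442.618408203125, 322.2015075683594), 87.74671173095703) (218, 205, 227, 196)
2291.0 ((550.552490234375, 24.944740295410156), (233.0811004638672, 95.72348022460938), 86.76315307617188) (241, 167, 87, 57)
```

View pics/m_top0.png

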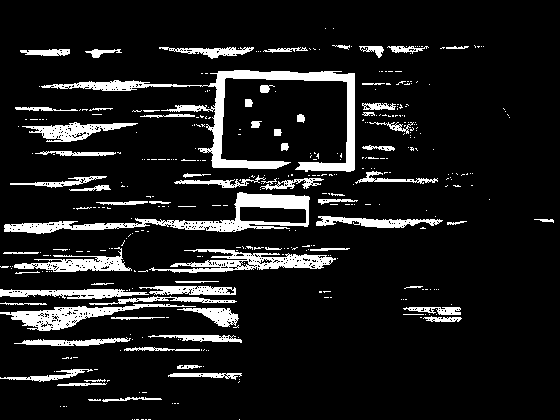

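View pics/m_scene0.png

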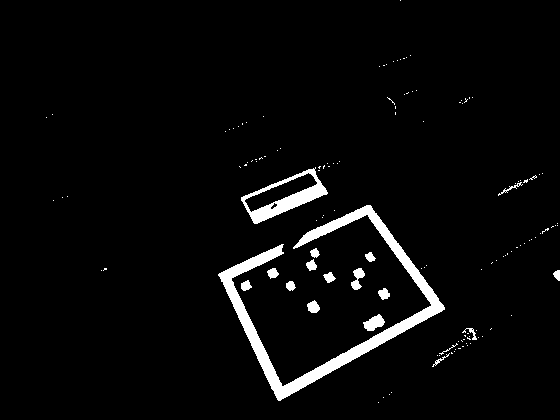

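```bash
cat > meas.py <<'E'
from h import *
def edgefit(s,mask,rect,z=26):
    # refine rectangle edges w/ line fits on contour pts nearest each side
    pass
def rects(tag):
    s=load(tag); hsv=cv2.cvtColor(s['img'],cv2.COLOR_RGB2HSV)
    thr=185 if 'top' in tag else 160
    m=cv2.inRange(hsv,(12,60,thr),(28,190,255))
    if 'top' in tag: m=cv2.morphologyEx(m,cv2.MORPH_OPEN,np.ones((3,3),np.uint8))
    cs,_=cv2.findContours(m,cv2.RETR_EXTERNAL,cv2.CHAIN_APPROX_NONE)
    out=[]
    for c in cs:
        if cv2.contourArea(c)<600: continue
        P=ray(s,c.reshape(-1,2),26)[:,:2].astype(np.float32)
        ctr,(w,h),a=cv2.minAreaRect(P)
        if min(w,h)<70: continue
        if w<h: w,h=h,w; a+=90
        a=(a+90)%180-90   # long axis dir angle
        t=np.deg2rad(a-90 if a>0 else a+90)
        # x axis of object
        R=np.array([[np.cos(t),-np.sin(t)],[np.sin(t),np.cos(t)]])
        L=(P-np.array(ctr))@R
        res=[]
        for ax,half in((0,h/2),(1,w/2)):
            for sg in(-1,1):
                q=L[(np.abs(L[:,ax]-sg*half)<8)&(np.abs(L[:,1-ax])<(w/2 if ax==0 else h/2)-12)]
                vx,vy,x0,y0=cv2.fitLine(q.astype(np.float32),cv2.DIST_HUBER,0,.01,.01).ravel()
                if ax==0: sl=-vx/vy; off=x0+(-y0)*vx/vy
                else: sl=vy/vx; off=y0-x0*vy/vx
                res.append((off,sl))
        th=np.array([r[1] for r in res])
        c2=np.array(ctr)+R@np.array([(res[0][0]+res[1][0])/2,(res[2][0]+res[3][0])/2])
        print(tag,'c',c2.round(1),'size x %.1f y %.1f'%(res[1][0]-res[0][0],res[3][0]-res[2][0]),'xaxis ang',(t+th).round(4))
        f=lambda d: (np.array(ctr)+R@np.array(d))
        print('  near-edge mid',f([res[0][0],(res[2][0]+res[3][0])/2]).round(1),'far',f([res[1][0],(res[2][0]+res[3][0])/2]).round(1))
E
python3 - <<'E'
from meas import *
rects('top0');rects('scene0')
E
```

```text
top0 c [838.9 -22.4] size x 313.1 y 437.0 xaxis ang [-0.0413 -0.0399 -0.0463 -0.0459]
  near-edge mid [682.4 -16.1] far [995.3 -28.7]
scene0 c [837.9 -20.4] size x 318.8 y 439.0 xaxis ang [-0.0399 -0.0397 -0.0394 -0.0395]
  near-edge mid [678.6 -14.1] far [997.1 -26.7]
scene0 c [550.3  14. ] size x 91.5 y 208.2 xaxis ang [-0.0464 -0.054  -0.0435 -0.5597]
  near-edge mid [504.6  16.6] far [596.   11.5]
```

```bash
python3 - <<'E'
from h import *
def f(tag,pts,o,z=26):
    s=load(tag); p=(np.array(pts)+.5)/5-.5+np.array(o); return ray(s,p,z)[:,:2].round(1)
T=(205,140);S=(215,165)
a=f('top0',[(163,268),(523,283),(519,430),(157,415)],T); b=f('scene0',[(563,148),(200,300),(130,170),(482,22)],S)
for q in(a,b): print(q.tolist(),q.mean(0),[np.linalg.norm(q[i]-q[(i+1)%4]).round(1) for i in range(4)])
print('straps top',f('top0',[(282,128),(507,135)],T), 'scene',f('scene0',[(542,325),(302,437)],S))
print('pivot',f('top0',[(450,122)],T,35.5),f('scene0',[(366,399)],S,35.5))
print('knob',f('top0',[(335,165)],T,58),f('scene0',[(458,288)],S,58))
print('stud',f('top0',[(398,322)],T,40),f('scene0',[(300,196)],S,40))
s=load('top0')
print('mug',ray(s,[(417,249)],92)); print('bowl',ray(s,[(142,251)],50)); print('mag',ray(s,[(438,203)],10))
E
```

```text
[[603.5, 125.9], [591.7, -95.9], [500.4, -91.7], [511.9, 129.0]] [551.875  16.825] [np.float64(222.1), np.float64(91.4), np.float64(221.0), np.float64(91.7)]
[[606.1, 124.3], [593.4, -92.6], [503.9, -88.3], [512.3, 130.3]] [553.925  18.425] [np.float64(217.3), np.float64(89.6), np.float64(218.8), np.float64(94.0)]
straps top [[691.8  52.3]
 [685.8 -87.7]] scene [[692.9  55.5]
 [688.  -84.4]]
pivot [[692.  -52.2]] [[689.3 -48.2]]
knob [[659.8  18.7]] [[667.3  17.8]]
stud [[565.5 -18.7]] [[570.7 -20.2]]
mug [[ 419.40928922 -401.1195534    92.        ]]
bowl [[426.01596682 405.26385535  50.        ]]
mag [[ 569.2246492  -493.71514808   10.        ]]
```

Request:
step_arm(
  delta_pos=[
    [1.95, -1.98, 0],
    [1.95, -1.98, 0],
    [1.95, -1.98, 0],
    [1.95, -1.98, 0],
    [1.95, -1.98, 0],
    [1.95, -1.98, 0],
    [1.95, -1.98, 0],
    [1.95, -1.98, 0],
    [1.95, -1.98, 0],
    [1.95, -1.98, 0],
  ],
  spin=[0, 0, 0, 0, 0, 0, 0, 0, 0, 0],
  hand=[5, 5, 5, 5, 5, 5, 5, 5, 5, 5],
)

```text
time_s: 0.93
position: [306.6, -323.9, 231.0]
tool_rot: [-0.0, 0.989, 0.151, -0.0]
wrist_force: [0.9, -0.6, 0.9]
width: 49.8
```

Request:
step_arm(
  delta_pos=[
    [1.95, -1.98, 0],
    [1.95, -1.98, 0],
    [1.95, -1.98, 0],
    [1.95, -1.98, 0],
    [1.95, -1.98, 0],
    [1.95, -1.98, 0],
    [1.95, -1.98, 0],
    [1.95, -1.98, 0],
    [1.95, -1.98, 0],
    [1.95, -1.98, 0],
  ],
  spin=[0, 0, 0, 0, 0, 0, 0, 0, 0, 0],
  hand=[5, 5, 5, 5, 5, 5, 5, 5, 5, 5],
)

```text
time_s: 1.77
position: [433.5, -76.6, 231.1]
tool_rot: [0.0, 0.988, 0.151, -0.0]
wrist_force: [-0.5, -0.3, 0.8]
width: 50.1
```

Request:
step_arm(
  delta_pos=[
    [1.95, -1.98, 0],
    [1.95, -1.98, 0],
    [1.95, -1.98, 0],
    [1.95, -1.98, 0],
    [1.95, -1.98, 0],
    [1.95, -1.98, 0],
    [1.95, -1.98, 0],
    [1.95, -1.98, 0],
    [1.95, -1.98, 0],
    [1.95, -1.98, 0],
  ],
  spin=[0, 0, 0, 0, 0, 0, 0, 0, 0, 0],
  hand=[5, 5, 5, 5, 5, 5, 5, 5, 5, 5],
)

```text
time_s: 2.6
position: [560.3, 170.7, 230.8]
tool_rot: [0.0, 0.988, 0.151, -0.0]
wrist_force: [-0.1, 0.3, 1.0]
width: 50.2
```

Request:
step_arm(
  delta_pos=[
    [0, 0, 0],
    [0, 0, 0],
    [0, 0, 0],
    [0, 0, 0],
    [0, 0, 0],
    [0, 0, 0],
    [0, 0, 0],
    [0, 0, 0],
    [0, 0, 0],
    [0, 0, 0],
  ],
  spin=[-7, -7, -7, -7, -7, -7, -7, -7, -7, -7],
  hand=[5, 5, 5, 5, 5, 5, 5, 5, 5, 5],
)

```text
time_s: 3.43
position: [559.8, 169.2, 230.8]
tool_rot: [-0.0, 0.721, 0.693, -0.0]
wrist_force: [0.7, -0.2, 0.4]
width: 50.2
```

Request:
step_arm(
  delta_pos=[
    [0.6, 0, 2.2],
    [0, 0, 2.2],
    [0, 0, 2.2],
    [0, 0, 2.2],
    [0, 0, 2.2],
    [0, 0, 2.2],
    [0, 0, 2.2],
    [0, 0, 2.2],
    [0, 0, 2.2],
    [0, 0, 2.2],
  ],
  spin=[0, 0, 0, 0, 0, 0, 0, 0, 0, 0],
  hand=[5, 5, 5, 5, 5, 5, 5, 5, 5, 5],
)

```text
time_s: 4.27
position: [559.8, 175.2, 9.8]
tool_rot: [-0.0, 0.723, 0.691, -0.0]
wrist_force: [-1.0, -0.5, -0.3]
width: 50.1
```

```bash
python3 - <<'E'
from h import *
snap('top','top1');snap('scene','scene1')
a=cv2.imread('pics/top1.png')[140:240,205:365]; cv2.imwrite('pics/z3.png',cv2.resize(a,(800,500),interpolation=cv2.INTER_CUBIC))
a=cv2.imread('pics/scene1.png')[135:255,215:375]; cv2.imwrite('pics/z4.png',cv2.resize(a,(800,600),interpolation=cv2.INTER_CUBIC))
E
```

```text
(no output)
```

View pics/z3.png

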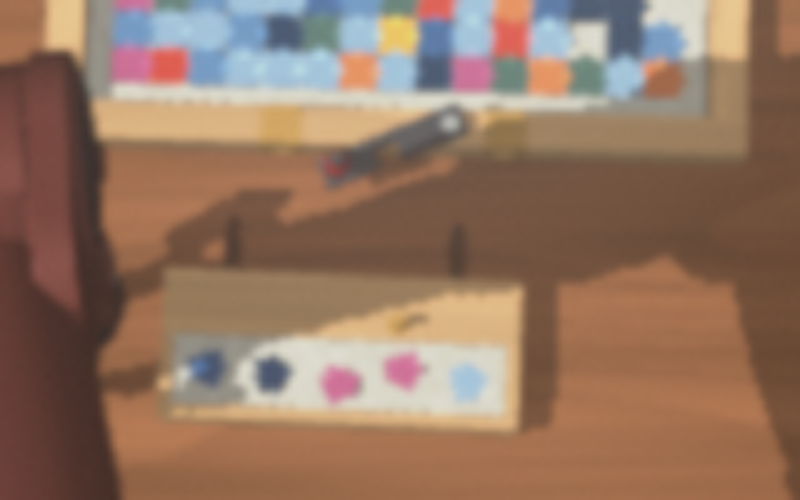

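View pics/z4.png

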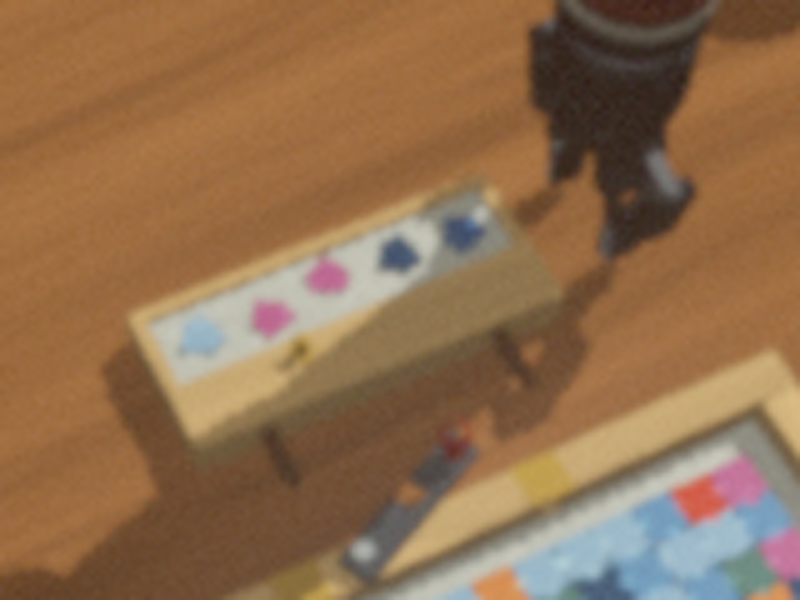

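Request:
step_arm(
  delta_pos=[
    [0, 0, 0.5],
    [-0.6, 0, 0],
    [-0.6, 0, 0],
    [-0.6, 0, 0],
    [-0.6, 0, 0],
    [-0.5, 0, 0],
    [-0.2, 0, 0],
    [-0.2, 0, 0],
    [-0.2, 0, 0],
    [-0.2, 0, 0],
  ],
  spin=[0, 0, 0, 0, 0, 0, 0, 0, 0, 0],
  hand=[5, 5, 5, 5, 5, 5, 5, 5, 5, 5],
)

```text
time_s: 5.2
position: [558.6, 138.4, 6.3]
tool_rot: [-0.0, 0.723, 0.691, 0.0]
wrist_force: [-1.0, 2.5, 0.9]
width: 50.1
```

Request:
step_arm(
  delta_pos=[
    [-0.26, 0, 0],
    [-0.26, 0, 0],
    [-0.26, 0, 0],
    [-0.26, 0, 0],
    [-0.26, 0, 0],
    [-0.26, 0, 0],
    [-0.26, 0, 0],
    [-0.26, 0, 0],
    [-0.26, 0, 0],
    [-0.26, 0, 0],
  ],
  spin=[0, 0, 0, 0, 0, 0, 0, 0, 0, 0],
  hand=[5, 5, 5, 5, 5, 5, 5, 5, 5, 5],
)

```text
time_s: 6.03
position: [557.4, 112.1, 6.3]
tool_rot: [0.0, 0.723, 0.691, 0.0]
wrist_force: [-0.4, 2.9, 0.7]
width: 50.0
```

```bash
cat > z.py <<'E'
from h import *
import sys
k=sys.argv[1]
snap('top','top'+k);snap('scene','scene'+k)
a=cv2.imread(f'pics/top{k}.png')[140:240,205:365]; cv2.imwrite(f'pics/zt{k}.png',cv2.resize(a,(800,500),interpolation=cv2.INTER_CUBIC))
a=cv2.imread(f'pics/scene{k}.png')[165:285,215:375]; cv2.imwrite(f'pics/zs{k}.png',cv2.resize(a,(800,600),interpolation=cv2.INTER_CUBIC))
E
python3 z.py 2
```

```text
(no output)
```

View pics/zt2.png

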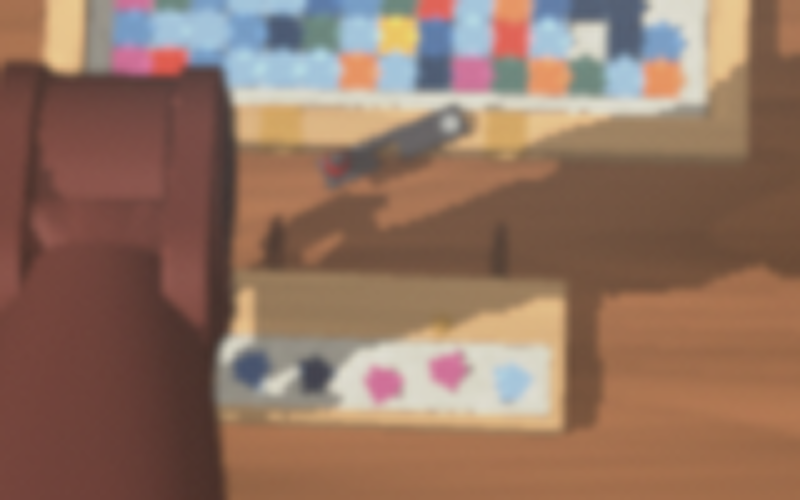

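View pics/zs2.png

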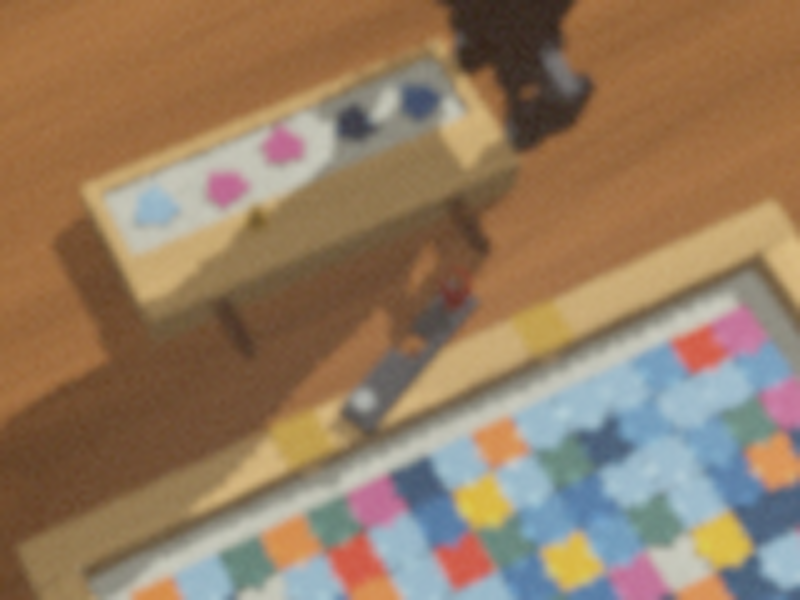

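```bash
python3 - <<'E'
from h import *
def f(tag,pts,o,z):
    s=load(tag); p=(np.array(pts)+.5)/5-.5+np.array(o); return ray(s,p,z)[:,:2]
T=(205,140);S=(215,165)
O=np.array([678.5,-15]);a=-.04;R=np.array([[np.cos(a),-np.sin(a)],[np.sin(a),np.cos(a)]])
b=lambda P:((P-O)@R).round(1).tolist()
print('straps t',b(f('top2',[(282,128),(507,135)],T,26)),'s',b(f('scene2',[(542,325),(302,437)],S,26)))
print('dowelbase t',b(f('top2',[(275,265),(499,273)],T,13)),'mid/tip',b(f('top2',[(275,222),(499,226)],T,13)))
print('dowel s base',b(f('scene2',[(456,205),(221,304)],S,13)),'tip',b(f('scene2',[(485,246),(248,352)],S,13)))
print('right corners t',b(f('top2',[(567,285),(565,430)],T,26)),'s',b(f('scene2',[(145,318),(85,186)],S,26)))
print('left corners s',b(f('scene2',[(517,165),(442,38)],S,26)))
print('stud t',b(f('top2',[(443,322)],T,40)),'s',b(f('scene2',[(260,212)],S,40)))
print('tcp',b(np.array([[557.4,112.1]])))
E
```

```text
straps t [[10.6, 67.8], [10.2, -72.4]] s [[11.6, 71.0], [12.3, -68.9]]
dowelbase t [[-74.0, 69.5], [-74.9, -69.8]] mid/tip [[-46.6, 70.6], [-45.0, -69.1]]
dowel s base [[-79.0, 71.1], [-81.4, -69.5]] tip [[-49.3, 72.5], [-49.3, -69.3]]
right corners t [[-84.0, -111.4], [-174.1, -111.8]] s [[-85.2, -111.0], [-173.1, -106.1]]
left corners s [[-79.7, 108.4], [-172.3, 113.0]]
stud t [[-112.0, -35.6]] s [[-108.2, -32.8]]
tcp [[-126.1, 122.2]]
```

Request:
step_arm(
  delta_pos=[
    [-0.08, 0, 0],
    [-0.04, 0, 0],
    [0, 0, 0],
    [1, 0, 0],
    [1, 0, 0],
    [1, 0, -1],
    [0, 0, -3],
    [0, 0, -3],
    [0, 0, -3],
    [0, 0, 0],
  ],
  spin=[0, 0, 0, 0, 0, 0, 0, 0, 0, 0],
  hand=[5, 5, 5, 5, 5, 5, 5, 5, 5, 5],
)

```text
time_s: 6.97
position: [562.1, 142.3, 113.8]
tool_rot: [0.003, 0.723, 0.691, 0.003]
wrist_force: [0.7, -0.2, 1.1]
width: 49.9
```

Request:
step_arm(
  delta_pos=[
    [0, 0, 0],
    [0, 0, 0],
    [0, 0, 0],
    [0, 0, 0],
    [0, 0, 0],
    [0, 0, 0],
    [0, 0, 0],
    [0, 0, 0],
    [0, 0, 0],
    [0, 0, 0],
  ],
  spin=[-7, -7, -7, -7, -7, -7, -7, -7, -7, -7],
  hand=[8, 8, 8, 8, 8, 8, 8, 8, 8, 8],
)

```text
time_s: 7.8
position: [558.8, 142.0, 106.9]
tool_rot: [0.0, 0.193, 0.981, -0.0]
wrist_force: [-0.5, 0.3, 0.6]
width: 80.3
```

Request:
step_arm(
  delta_pos=[
    [0, 0, 0],
    [0, 0, 0],
    [0, 0, 0],
    [0, 0, 0],
  ],
  spin=[-7, -7, -6, 0],
  hand=[8, 8, 8, 8],
)

```text
time_s: 8.13
position: [558.8, 142.0, 106.8]
tool_rot: [0.0, 0.02, 1.0, -0.0]
wrist_force: [-0.1, -0.4, 0.6]
width: 80.1
```

Request:
step_arm(
  delta_pos=[
    [0.94, -1.52, 0],
    [0.94, -1.52, 0],
    [0.94, -1.52, 0],
    [0.94, -1.52, 0],
    [0.94, -1.52, 0],
    [0.94, -1.52, 0],
    [0.94, -1.52, 0],
    [0.94, -1.52, 0],
    [0.94, -1.52, 0],
    [0.94, -1.52, 0],
  ],
  spin=[0, 0, 0, 0, 0, 0, 0, 0, 0, 0],
  hand=[8, 8, 8, 8, 8, 8, 8, 8, 8, 8],
)

```text
time_s: 8.97
position: [457.6, -6.7, 106.8]
tool_rot: [0.0, 0.024, 1.0, -0.0]
wrist_force: [0.0, -0.6, 0.2]
width: 80.2
```

Request:
step_arm(
  delta_pos=[
    [0, 0, 2],
    [0, 0, 2],
    [0, 0, 2],
    [0, 0, 2],
    [0, 0, 1.5],
    [0, 0, 0.9],
    [0, 0, 0],
  ],
  spin=[0, 0, 0, 0, 0, 0, 0],
  hand=[8, 8, 8, 8, 8, 8, 8],
)

```text
time_s: 9.55
position: [456.8, -5.8, 0.8]
tool_rot: [-0.001, 0.024, 1.0, 0.0]
wrist_force: [-0.5, 0.9, -0.2]
width: 80.6
```

```bash
python3 z.py 3
```

```text
(no output)
```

View pics/zt3.png

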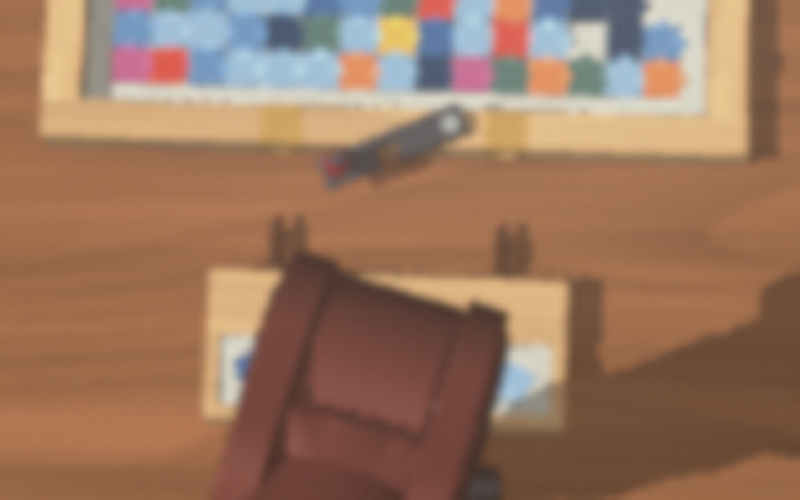

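View pics/scene3.png

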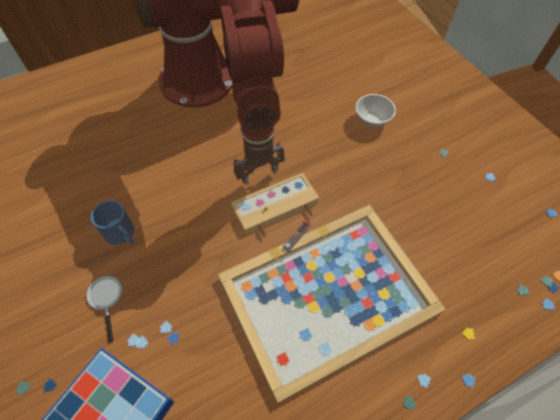

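Request:
step_arm(
  delta_pos=[
    [-0.7, 0, 0],
    [-0.7, 0, 0],
    [-0.7, 0, 0],
    [-0.7, 0, 0],
    [-0.4, 0, 0],
    [-0.2, 0, 0],
    [-0.2, 0, 0],
    [-0.2, 0, 0],
    [-0.2, 0, 0],
    [-0.2, 0, 0],
  ],
  spin=[-0.4, 0, 0, 0, 0, 0, 0, 0, 0, 0],
  hand=[8, 8, 8, 8, 8, 8, 8, 8, 8, 8],
)

```text
time_s: 10.48
position: [499.5, -8.1, 2.1]
tool_rot: [-0.001, 0.019, 1.0, 0.0]
wrist_force: [-2.7, 0.7, 1.4]
width: 80.3
```

Request:
step_arm(
  delta_pos=[
    [-0.3, 0, 0],
    [-0.3, 0, 0],
    [-0.3, 0, 0],
    [-0.3, 0, 0],
    [-0.3, 0, 0],
    [-0.3, 0, 0],
    [-0.3, 0, 0],
    [-0.3, 0, 0],
    [-0.3, 0, 0],
    [-0.3, 0, 0],
  ],
  spin=[0, 0, 0, 0, 0, 0, 0, 0, 0, 0],
  hand=[8, 8, 8, 8, 8, 8, 8, 8, 8, 8],
)

```text
time_s: 11.32
position: [530.3, -9.3, 2.3]
tool_rot: [0.0, 0.019, 1.0, -0.0]
wrist_force: [-1.9, -0.7, -2.5]
width: 79.8
```

```bash
python3 z.py 4
```

```text
(no output)
```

View pics/zt4.png

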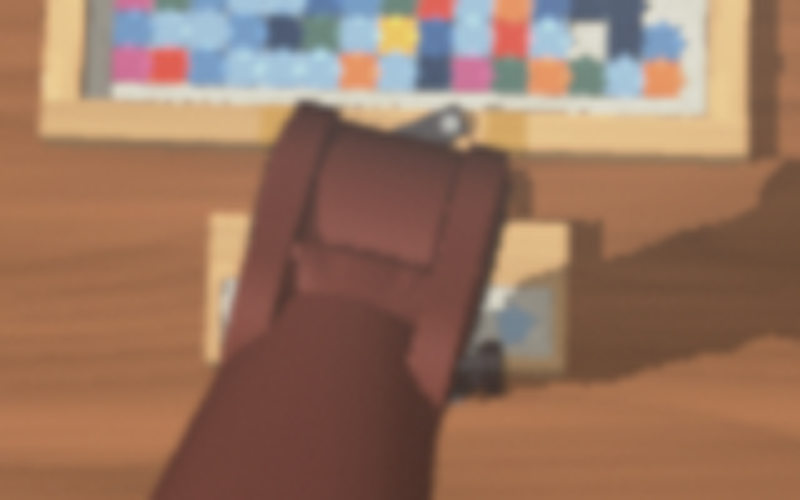

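View pics/zs4.png

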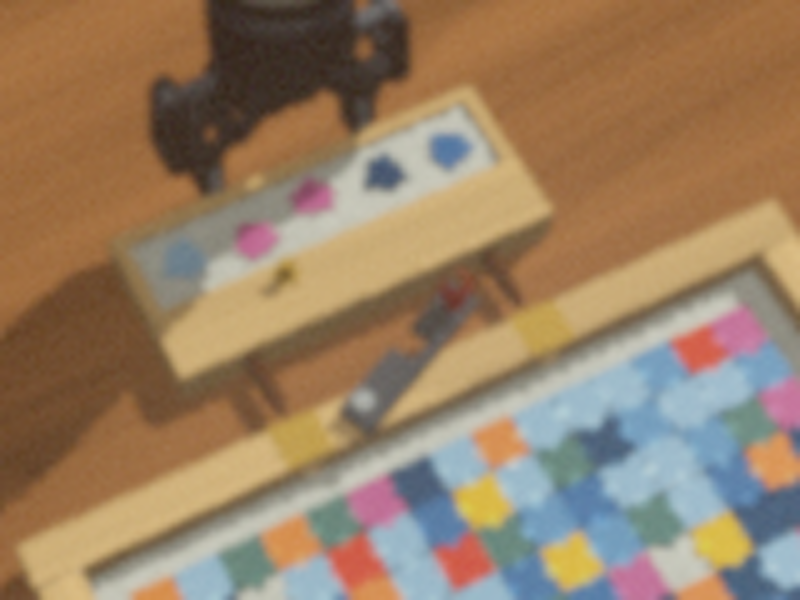

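```bash
python3 - <<'E'
from h import *
def f(tag,pts,o,z):
    s=load(tag); p=(np.array(pts)+.5)/5-.5+np.array(o); return ray(s,p,z)[:,:2]
T=(205,140);S=(215,165)
O=np.array([678.5,-15]);a=-.04;R=np.array([[np.cos(a),-np.sin(a)],[np.sin(a),np.cos(a)]])
b=lambda P:((P-O)@R).round(1).tolist()
print('board corners t',b(f('top4',[(40,137),(750,157)],T,26)),'s near-right, near-left',b(f('scene4',[(20,547),(775,202)],S,26)))
print('shelf front corners t',b(f('top4',[(209,214),(570,224)],T,26)),'s',b(f('scene4',[(552,213),(183,380)],S,26)))
print('dowel s tip',b(f('scene4',[(520,305),(280,413)],S,13)), 'base',b(f('scene4',[(489,260),(252,360)],S,13)))
E
python3 - <<'E'
import cv2
for t,(y0,y1,x0,x1) in {'scene4':(205,260,255,330)}.items():
    a=cv2.imread(f'pics/{t}.png')[y0:y1,x0:x1]; cv2.imwrite('pics/q4.png',cv2.resize(a,(800,587),interpolation=cv2.INTER_LANCZOS4))
E
```

```text
board corners t [[0.4, 218.2], [0.4, -223.4]] s near-right, near-left [[2.6, -218.3], [3.2, 220.2]]
shelf front corners t [[-45.6, 110.9], [-45.4, -112.5]] s [[-44.8, 110.0], [-43.7, -108.7]]
dowel s tip [[-9.5, 71.3], [-10.3, -70.1]] base [[-40.8, 70.2], [-44.2, -69.5]]
```

View pics/q4.png

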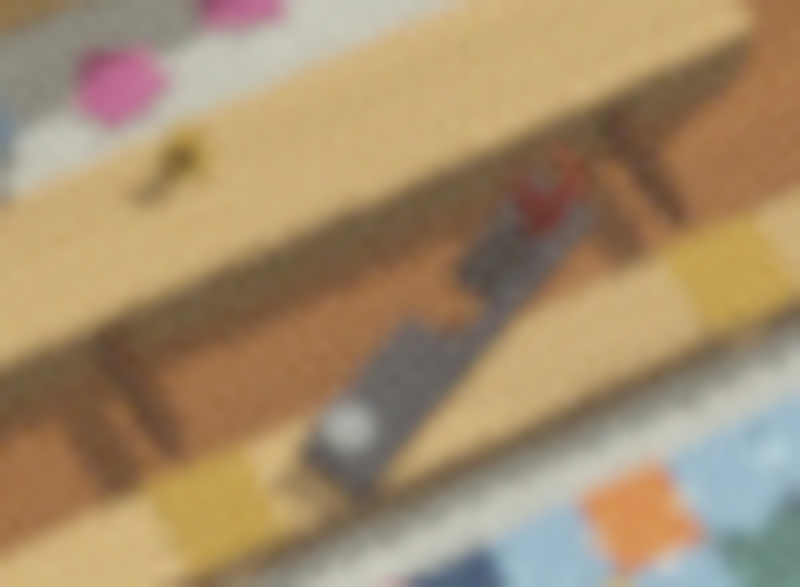

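Request:
step_arm(
  delta_pos=[
    [-0.2, 0, 0],
    [-0.2, 0, 0],
    [-0.2, 0, 0],
    [-0.2, 0, 0],
    [-0.2, 0, 0],
    [-0.2, 0, 0],
    [-0.2, 0, 0],
    [-0.2, 0, 0],
    [-0.2, 0, 0],
    [-0.1, 0, 0],
  ],
  spin=[0, 0, 0, 0, 0, 0, 0, 0, 0, 0],
  hand=[8, 8, 8, 8, 8, 8, 8, 8, 8, 8],
)

```text
time_s: 12.25
position: [549.1, -10.1, 2.4]
tool_rot: [-0.0, 0.019, 1.0, -0.0]
wrist_force: [-5.2, 0.3, 3.9]
width: 79.8
```

Request:
step_arm(
  delta_pos=[
    [-0.1, 0, 0],
    [-0.1, 0, 0],
    [-0.1, 0, 0],
    [-0.1, 0, 0],
    [-0.1, 0, 0],
    [-0.1, 0, 0],
    [-0.1, 0, 0],
  ],
  spin=[0, 0, 0, 0, 0, 0, 0],
  hand=[8, 8, 8, 8, 8, 8, 8],
)

```text
time_s: 12.83
position: [555.8, -10.3, 2.4]
tool_rot: [-0.0, 0.019, 1.0, -0.0]
wrist_force: [-5.5, 0.5, 4.4]
width: 80.0
```

```bash
python3 z.py 5
```

```text
(no output)
```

View pics/zs5.png

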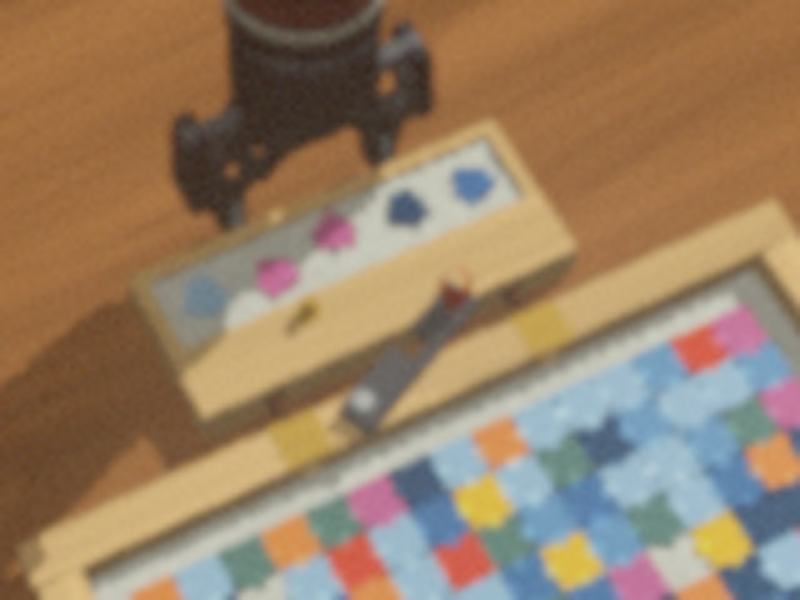

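Request:
step_arm(
  delta_pos=[
    [-0.15, 0, 0],
    [-0.15, 0, 0],
    [-0.15, 0, 0],
    [-0.15, 0, 0],
    [-0.15, 0, 0],
    [-0.15, 0, 0],
    [-0.15, 0, 0],
    [-0.15, 0, 0],
    [-0.15, 0, 0],
    [-0.15, 0, 0],
  ],
  spin=[0, 0, 0, 0, 0, 0, 0, 0, 0, 0],
  hand=[8, 8, 8, 8, 8, 8, 8, 8, 8, 8],
)

```text
time_s: 13.77
position: [571.0, -10.9, 2.3]
tool_rot: [-0.0, 0.019, 1.0, -0.0]
wrist_force: [-4.0, 0.5, 3.9]
width: 80.0
```

Request:
step_arm(
  delta_pos=[
    [-0.1, 0, 0],
    [-0.1, 0, 0],
    [-0.1, 0, 0],
    [-0.1, 0, 0],
  ],
  spin=[0, 0, 0, 0],
  hand=[8, 8, 8, 8],
)

```text
time_s: 14.1
position: [574.9, -11.1, 2.3]
tool_rot: [-0.0, 0.019, 1.0, -0.0]
wrist_force: [-4.1, 0.1, 3.6]
width: 80.1
```

Request:
step_arm(
  delta_pos=[
    [-0.05, 0, 0],
    [-0.05, 0, 0],
  ],
  spin=[0, 0],
  hand=[8, 8],
)

```text
time_s: 14.27
position: [575.9, -11.1, 2.3]
tool_rot: [0.0, 0.019, 1.0, -0.0]
wrist_force: [-4.4, 0.4, 4.2]
width: 80.2
```

```bash
python3 z.py 6
```

```text
(no output)
```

View pics/zs6.png

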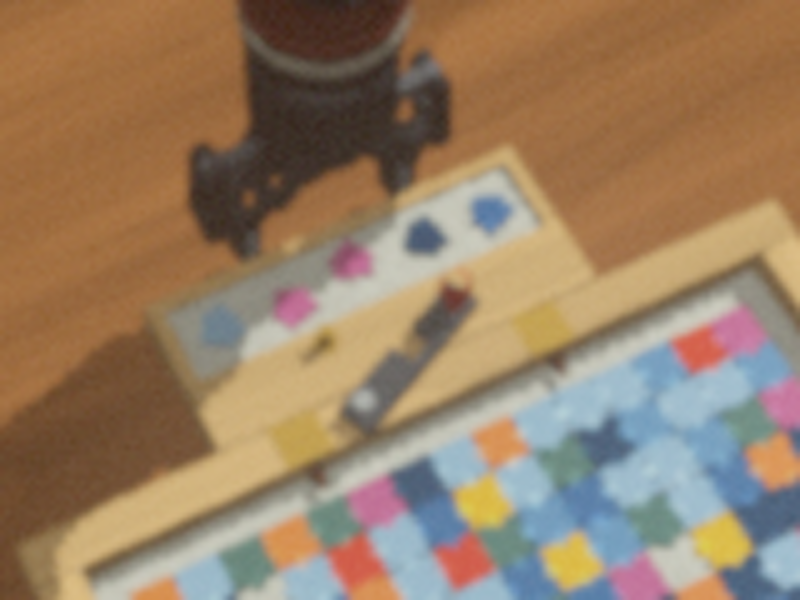

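View pics/zt6.png

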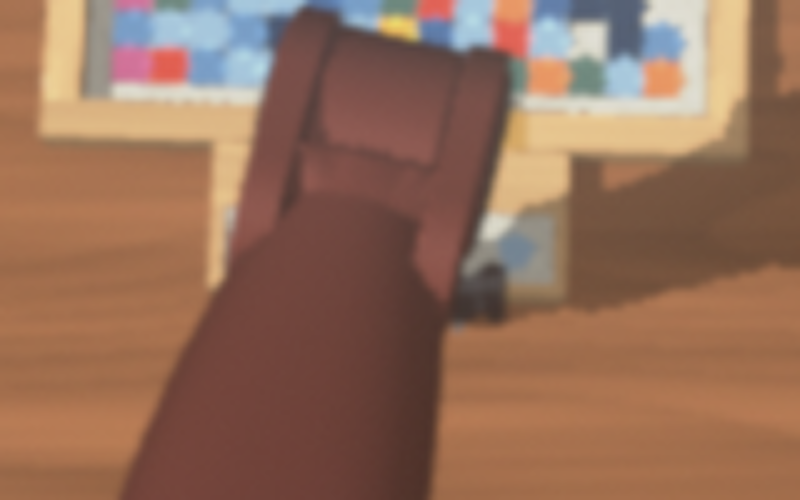

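Request:
step_arm(
  delta_pos=[
    [-0.05, 0, 0],
    [-0.05, 0, 0],
  ],
  spin=[0, 0],
  hand=[8, 8],
)

```text
time_s: 14.53
position: [576.8, -11.1, 2.3]
tool_rot: [-0.0, 0.019, 1.0, -0.0]
wrist_force: [-5.5, -0.4, 3.1]
width: 80.3
```

Request:
step_arm(
  delta_pos=[
    [-0.05, 0, 0],
    [0, 0, 0],
  ],
  spin=[0, 0],
  hand=[8, 8],
)

```text
time_s: 14.7
position: [577.0, -11.1, 2.2]
tool_rot: [-0.0, 0.019, 1.0, -0.0]
wrist_force: [-6.6, 0.1, 4.6]
width: 80.0
```

Request:
step_arm(
  delta_pos=[
    [-0.05, 0, 0],
    [0, 0, 0],
  ],
  spin=[0, 0],
  hand=[8, 8],
)

```text
time_s: 14.87
position: [577.0, -11.1, 2.2]
tool_rot: [-0.001, 0.019, 1.0, -0.0]
wrist_force: [-8.9, 1.3, 7.0]
width: 79.8
```

Request:
step_arm(
  delta_pos=[
    [-0.06, 0, 0],
    [0, 0, 0],
  ],
  spin=[0, 0],
  hand=[8, 8],
)

```text
time_s: 15.03
position: [577.1, -11.1, 2.2]
tool_rot: [-0.001, 0.019, 1.0, -0.0]
wrist_force: [-11.8, 1.2, 8.7]
width: 80.0
```

Request:
step_arm(
  delta_pos=[
    [-0.08, 0, 0],
    [0, 0, 0],
    [0, 0, 0],
  ],
  spin=[0, 0, 0],
  hand=[8, 8, 8],
)

```text
time_s: 15.28
position: [577.1, -11.0, 2.2]
tool_rot: [-0.002, 0.019, 1.0, -0.0]
wrist_force: [-17.0, 0.4, 12.6]
width: 79.8
```

```bash
python3 z.py 7
```

```text
(no output)
```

View pics/zs7.png

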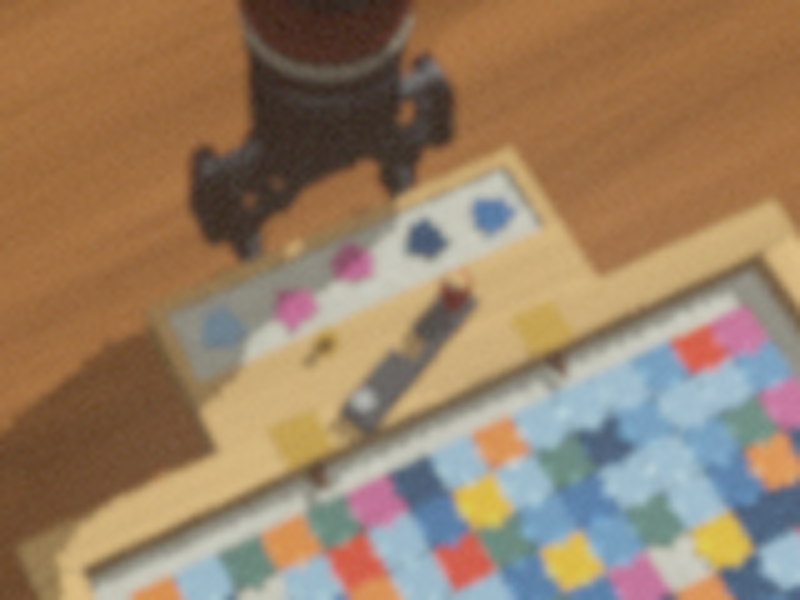

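Request:
step_arm(
  delta_pos=[
    [0.2, 0, 0],
    [0.4, 0, 0],
    [0.8, 0, 0],
    [1, 0, 0],
    [1, 0, 0],
    [0, 0, -2.5],
    [0, 0, -2.5],
    [0, 0, -2.5],
    [0, 0, -2.5],
    [0, 0, 0],
  ],
  spin=[0, 0, 0, 0, 0, 0, 0, 0, 0, 0],
  hand=[8, 8, 8, 8, 8, 8, 8, 8, 8, 8],
)

```text
time_s: 16.22
position: [548.6, -10.7, 107.9]
tool_rot: [0.004, 0.019, 1.0, -0.001]
wrist_force: [0.2, -0.1, 0.5]
width: 80.0
```

Request:
step_arm(
  delta_pos=[
    [0, 0, 0],
    [0, 0, 0],
    [0, 0, 0],
    [0, 0, 0],
    [0, 0, 0],
    [0, 0, 0],
  ],
  spin=[-6, -6, -6, -5, 0, 0],
  hand=[0, 0, 0, 0, 0, 0],
)

```text
time_s: 16.72
position: [545.5, -9.9, 102.1]
tool_rot: [0.0, -0.179, 0.984, -0.0]
wrist_force: [0.4, -0.1, 0.1]
width: 6.5
```

```bash
python3 z.py 8; python3 - <<'E'
from h import *
s=load('scene8');h=cv2.cvtColor(s['img'],cv2.COLOR_RGB2HSV)
for t in('scene8','top8'):
    s=load(t);h=cv2.cvtColor(s['img'],cv2.COLOR_RGB2HSV)
    m=(((h[...,0]<7)|(h[...,0]>172))&(h[...,1]>130)).astype(np.uint8)
    n,l,st,c=cv2.connectedComponentsWithStats(m)
    for i in range(1,n):
        if 4<st[i,4]<60: print(t,st[i],c[i].round(1))
q=state();print(q['position'],q['tool_rot'],q['width'])
E
```

```text
scene8 [188  24   4   6  14] [189.8  26.2]
scene8 [172  26   3   4   6] [173.2  27.5]
scene8 [198  26   3   3   5] [199.2  27.2]
scene8 [165  42  12  16  41] [169.3  47.8]
scene8 [169  47   9   8  20] [173.8  50.8]
scene8 [188  51   3   4   7] [189.3  52.1]
scene8 [267  56   7   8  15] [270.9  59.5]
scene8 [166  58   2   3   5] [166.4  59. ]
scene8 [184  61  12   7  31] [189.9  64.4]
scene8 [249  66   4   3   6] [250.2  66.8]
scene8 [278  66   3   4   7] [279.1  67.1]
scene8 [274  66  15  13  55] [281.   71.9]
scene8 [207  72   4   4   7] [208.4  73.7]
scene8 [206  76   3   7   9] [206.6  79.2]
scene8 [160  80   8   8  18] [162.1  84.2]
scene8 [164  81   3   4   5] [165.2  82.8]
scene8 [167  81   5   3   6] [169.2  81.8]
scene8 [278  84   7   5   9] [281.2  85.9]
scene8 [187  87   4   2   5] [188.6  87.4]
scene8 [188  90   2   5   7] [188.4  92.1]
scene8 [281  91  12   9  32] [286.5  95. ]
scene8 [293  90   5   5   9] [294.4  91.9]
scene8 [278  93   3   6  11] [278.8  96. ]
scene8 [261 104   5   6  10] [262.7 106. ]
scene8 [298 104   3   3   5] [298.8 104.6]
scene8 [255 110   7   5  16] [257.8 111.7]
scene8 [260 127   5   5   9] [262.7 128.6]
scene8 [267 132   4   6   8] [268.9 134.8]
scene8 [351 231   8   7  41] [354.4 234.2]
scene8 [281 273  11   9  56] [285.7 277. ]
scene8 [303 273  10   9  52] [307.7 276.9]
scene8 [304 293  10  10  59] [308.1 298.1]
top8 [382  38   8   8  45] [385.4  41.6]
top8 [84 69  8  7 45] [87.9 72.3]
top8 [335  95   7   6  31] [337.8  97.8]
top8 [261 100   6   6  30] [263.  102.6]
top8 [230 107   7   5  33] [232.8 109. ]
top8 [297 123   6   5  29] [299.6 125. ]
top8 [289 138   6   5  28] [291.4 139.9]
top8 [305 144   5   7  33] [307.  147.2]
top8 [235 151   7   5  30] [238.1 152.9]
[545.40456255  -9.92338005 102.12549108] [ 1.50348640e-04 -1.79206939e-01  9.83811388e-01 -5.79937066e-05] -0.05087580242414313
```

View pics/zs8.png

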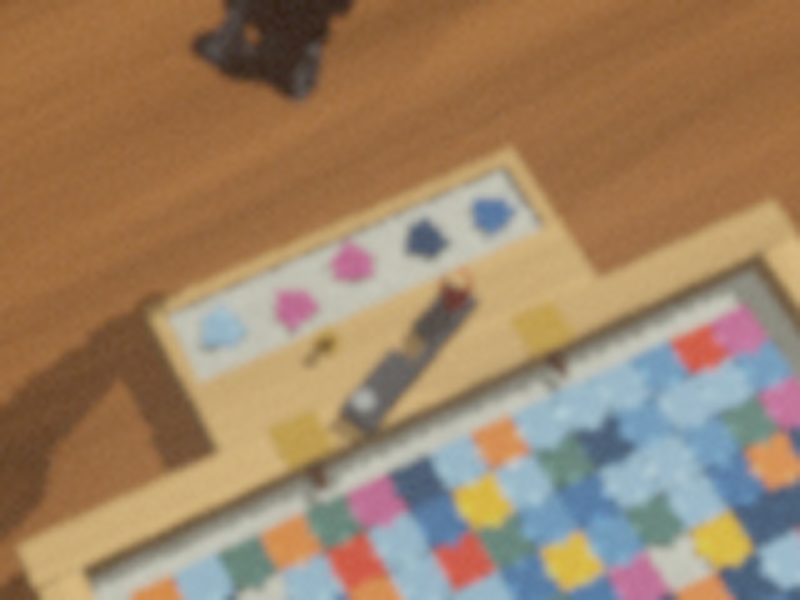

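View pics/zt8.png

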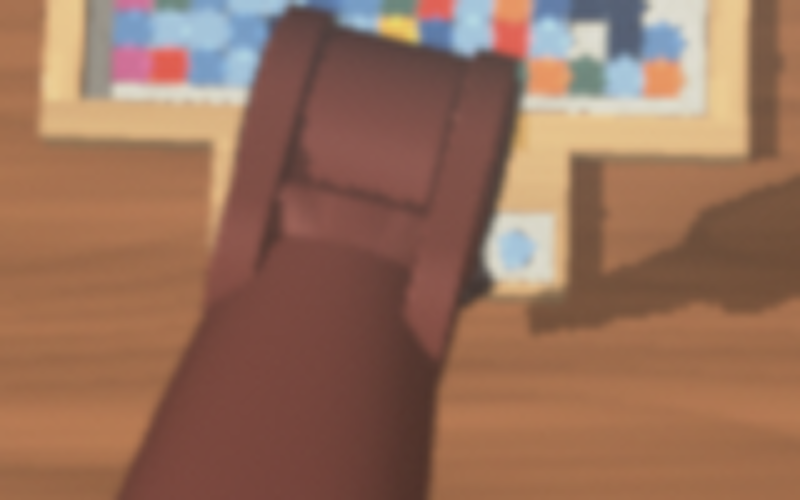

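Request:
step_arm(
  delta_pos=[
    [-1.51, -0.136, 0],
    [-1.51, -0.136, 0],
    [-1.51, -0.136, 0],
    [-1.51, -0.136, 0],
    [-1.51, -0.136, 0],
    [-1.51, -0.136, 0],
    [-1.51, -0.136, 0],
    [-1.51, -0.136, 0],
    [-1.51, -0.136, 0],
    [-1.51, -0.136, 0],
  ],
  spin=[0, 0, 0, 0, 0, 0, 0, 0, 0, 0],
  hand=[0, 0, 0, 0, 0, 0, 0, 0, 0, 0],
)

```text
time_s: 17.65
position: [692.0, 31.3, 102.0]
tool_rot: [0.0, -0.179, 0.984, -0.0]
wrist_force: [0.2, 0.6, 0.4]
width: 0.1
```

Request:
step_arm(
  delta_pos=[
    [0, 0, 0],
    [0, 0, 1],
    [0, 0, 1],
    [0, 0, 1],
    [0, 0, 0.5],
    [0, 0, 0],
  ],
  spin=[0, 0, 0, 0, 0, 0],
  hand=[0, 0, 0, 0, 0, 0],
)

```text
time_s: 18.15
position: [689.5, 31.0, 64.8]
tool_rot: [-0.002, -0.18, 0.984, 0.001]
wrist_force: [-0.7, -0.8, -0.1]
width: -0.3
```

```bash
python3 z.py 9
```

```text
(no output)
```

View pics/zs9.png

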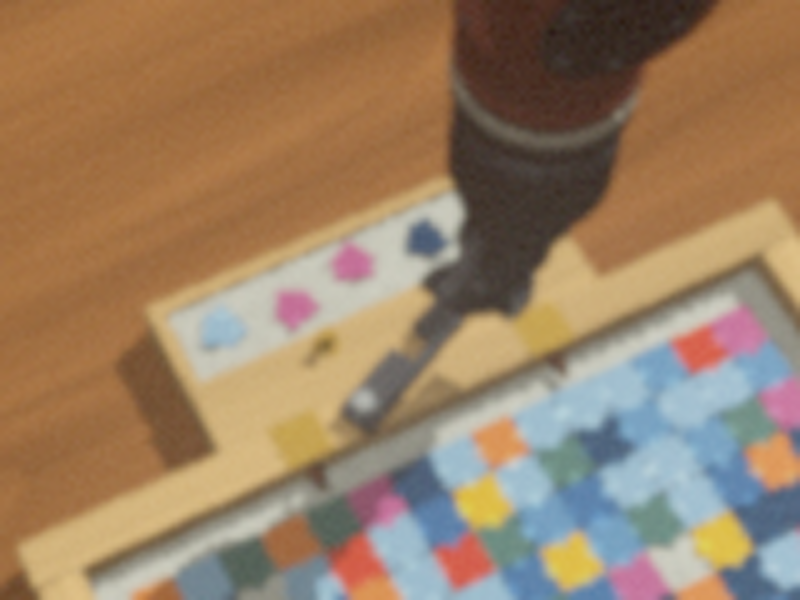

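Request:
step_arm(
  delta_pos=[
    [0, 0, 0.8],
    [0, 0, 0.8],
    [0, 0, 0.7],
    [0, 0, 0],
    [0.3, 0, 0],
    [0.3, 0, 0],
    [0.2, 0, 0],
    [0, 0, 0],
  ],
  spin=[0, 0, 0, 0, 0, 0, 0, 0],
  hand=[0, 0, 0, 0, 0, 0, 0, 0],
)

```text
time_s: 18.92
position: [683.6, 27.9, 44.8]
tool_rot: [0.0, -0.18, 0.984, -0.0]
wrist_force: [0.0, 0.3, 0.0]
width: -0.0
```

Request:
step_arm(
  delta_pos=[
    [0.53, 0.11, 0],
    [0.53, 0.11, 0],
    [0.53, 0.11, 0],
    [0.53, 0.11, 0],
    [0, 0, 0],
  ],
  spin=[-4, -4, -4, -4, 0],
  hand=[0, 0, 0, 0, 0],
)

```text
time_s: 19.33
position: [662.6, 22.4, 44.7]
tool_rot: [0.0, -0.317, 0.948, -0.0]
wrist_force: [-0.1, 0.1, -0.4]
width: 0.3
```

```bash
python3 z.py 10
```

```text
(no output)
```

View pics/zs10.png

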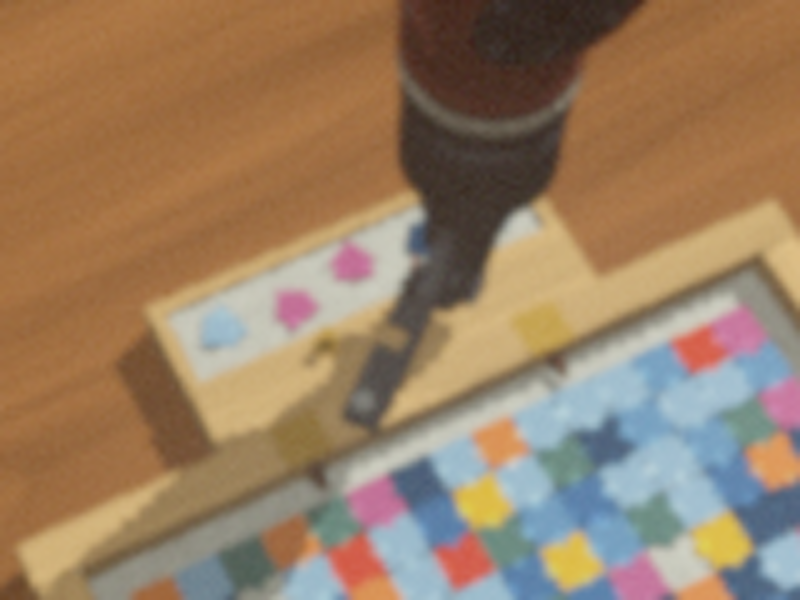

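Request:
step_arm(
  delta_pos=[
    [0.53, 0.11, 0],
    [0.53, 0.11, 0],
    [0.53, 0.11, 0],
    [0.53, 0.11, 0],
    [0.53, 0.11, 0],
    [0.53, 0.11, 0],
    [0.53, 0.11, 0],
    [0.53, 0.11, 0],
    [0.53, 0.11, 0],
    [0, 0, 0],
  ],
  spin=[-4, -4, -4, -4, -4, -4, -4, -4, -4, 0],
  hand=[0, 0, 0, 0, 0, 0, 0, 0, 0, 0],
)

```text
time_s: 20.27
position: [626.8, -9.5, 44.4]
tool_rot: [-0.0, -0.594, 0.805, -0.0]
wrist_force: [0.1, 0.5, 0.2]
width: -0.1
```

```bash
cat > rel.py <<'E'
from h import *
q=state();a=-.04;R=np.array([[np.cos(a),-np.sin(a)],[np.sin(a),np.cos(a)]])
p=(q['position'][:2]-np.array([678.5,-15]))@R-np.array([12,-35])
psi=2*np.arctan2(q['tool_rot'][2],q['tool_rot'][1])
phi=(psi-a-np.pi)%(2*np.pi)
x=np.array([-np.cos(phi),-np.sin(phi)]);y=np.array([-np.sin(phi),np.cos(phi)])
print('tool phi',phi.round(3),'x',p@x,'y',p@y,'bar lag est', (-19-p@x)/75,'z',q['position'][2],q['wrist_force'].round(1))
E
python3 rel.py; python3 z.py 11
```

```text
tool phi 1.311 x -20.797896942201017 y 71.59747229578045 bar lag est 0.023971959229346897 z 44.40602564222759 [0.1 0.5 0.2]
```

View pics/zs11.png

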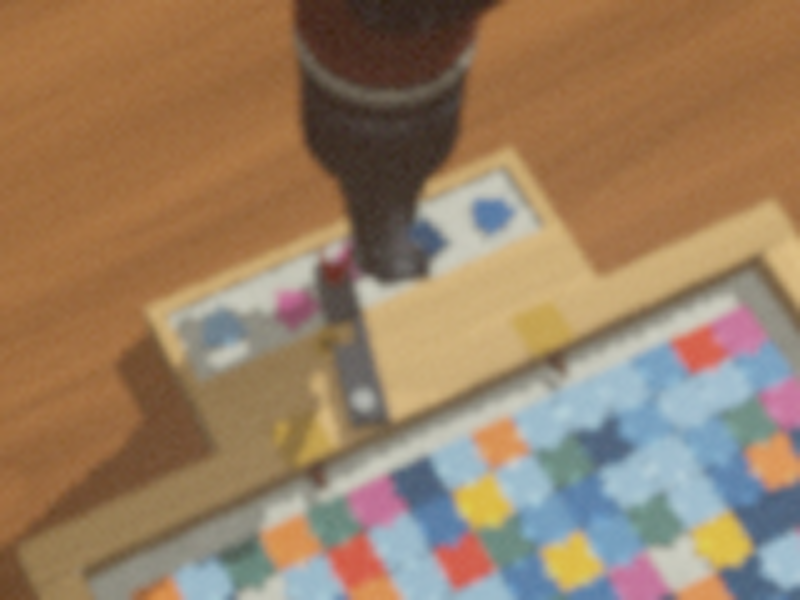

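Request:
step_arm(
  delta_pos=[
    [0.53, 0.12, 0],
    [0.53, 0.12, 0],
    [0.53, 0.12, 0],
    [0.2, 0, 0],
    [0, 0, 0],
  ],
  spin=[-4, -4, -4, -2, 0],
  hand=[0, 0, 0, 0, 0],
)

```text
time_s: 20.78
position: [619.8, -25.7, 44.4]
tool_rot: [0.0, -0.687, 0.727, -0.0]
wrist_force: [-0.3, -0.1, 0.8]
width: -0.1
```

```bash
python3 rel.py; python3 z.py 12
```

```text
tool phi 1.553 x -20.733015312616182 y 70.58154120181601 bar lag est 0.023106870834882425 z 44.3721164518301 [-0.3 -0.1  0.8]
```

View pics/zs12.png

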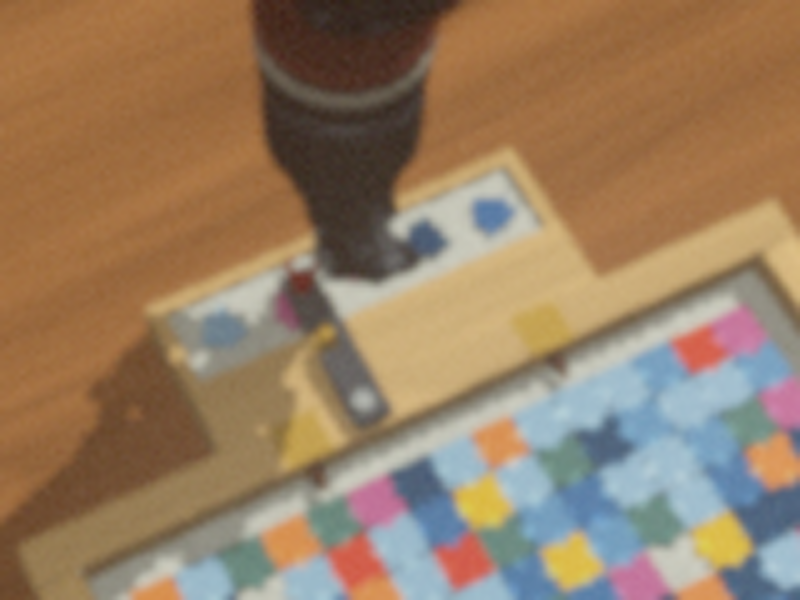

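Stud entering the notch. Push on in small steps until the stop shows in the force.

Request:
step_arm(
  delta_pos=[
    [0.1, 0, 0],
    [0.1, 0, 0],
    [0, 0, 0],
  ],
  spin=[0, 0, 0],
  hand=[0, 0, 0],
)

```text
time_s: 21.13
position: [619.5, -27.3, 44.3]
tool_rot: [0.0, -0.687, 0.727, 0.0]
wrist_force: [0.2, 1.8, 0.3]
width: 0.1
```

Request:
step_arm(
  delta_pos=[
    [0.1, 0, 0],
    [0, 0, 0],
  ],
  spin=[0, 0],
  hand=[0, 0],
)

```text
time_s: 21.3
position: [619.4, -27.6, 44.3]
tool_rot: [0.001, -0.687, 0.726, 0.001]
wrist_force: [1.1, 5.5, 1.4]
width: -0.3
```

Request:
step_arm(
  delta_pos=[
    [0.1, 0, 0],
    [0, 0, 0],
  ],
  spin=[0, 0],
  hand=[0, 0],
)

```text
time_s: 21.47
position: [619.4, -27.7, 44.3]
tool_rot: [0.001, -0.687, 0.726, 0.001]
wrist_force: [1.9, 10.4, 1.6]
width: 0.2
```

Request:
step_arm(
  delta_pos=[
    [0.1, 0, 0],
    [0, 0, 0],
  ],
  spin=[0, 0],
  hand=[0, 0],
)

```text
time_s: 21.63
position: [619.4, -28.0, 44.3]
tool_rot: [0.002, -0.688, 0.726, 0.002]
wrist_force: [1.4, 12.7, 1.3]
width: 0.1
```

Request:
step_arm(
  delta_pos=[
    [-0.3, 0, 0],
    [-0.7, 0, 0],
    [-1, 0, 0],
    [-1, 0, -2],
    [0, 0, -4],
    [0, 0, -4],
    [0, 2, -2],
    [0, 0, 0],
  ],
  spin=[0, 0, 0, 0, 0, 0, 0, 0],
  hand=[0, 0, 0, 0, 0, 0, 0, 0],
)

```text
time_s: 22.3
position: [602.0, 0.9, 170.7]
tool_rot: [0.002, -0.687, 0.726, -0.003]
wrist_force: [-0.1, 0.9, 0.8]
width: -0.0
```

Request:
step_arm(
  delta_pos=[
    [-3, 3, 0],
    [-3, 3, 0],
    [-3, 3, 0],
    [-3, 3, 0],
    [-3, 0, 0],
    [-3, 0, 0],
    [0, 0, 0],
  ],
  spin=[0, 0, 0, 0, 0, 0, 0],
  hand=[0, 0, 0, 0, 0, 0, 0],
)

```text
time_s: 22.88
position: [492.2, 189.0, 164.0]
tool_rot: [0.001, -0.688, 0.725, 0.0]
wrist_force: [1.1, 0.0, 0.4]
width: -0.2
```

```bash
python3 z.py 13
```

```text
(no output)
```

View pics/zs13.png

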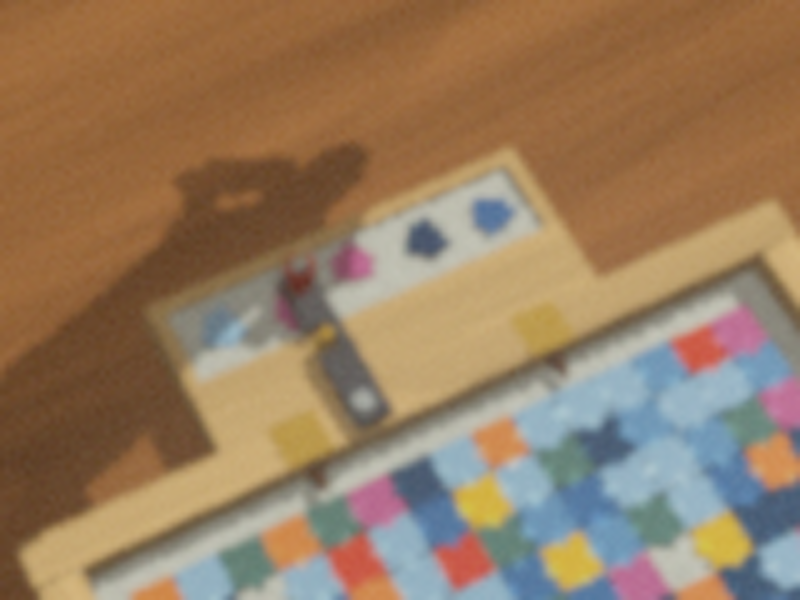

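View pics/zt13.png

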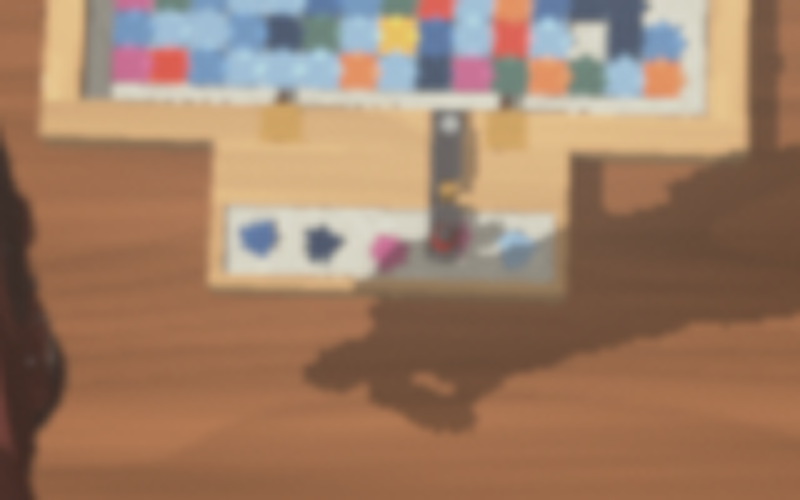

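View pics/scene13.png

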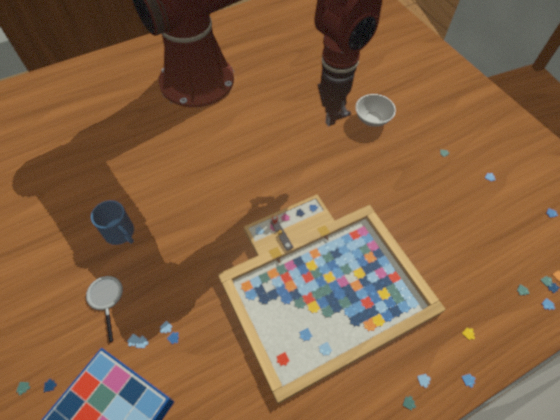

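```bash
python3 - <<'E'
from h import *
def f(tag,pts,o,z):
    s=load(tag); p=(np.array(pts)+.5)/5-.5+np.array(o); return ray(s,p,z)[:,:2]
T=(205,140);S=(215,165)
O=np.array([678.5,-15]);a=-.04;R=np.array([[np.cos(a),-np.sin(a)],[np.sin(a),np.cos(a)]])
b=lambda P:((P-O)@R).round(1)
for t,o,p,k in(('top13',T,(450,122),(442,240)),('scene13',S,(366,399),(300,272))):
    P=b(f(t,[p],o,35.5))[0];K=b(f(t,[k],o,58.5))[0];d=K-P;print(t,P,K,np.linalg.norm(d),np.arctan2(-d[0],d[1]))
# bar edges: base end & far at z 35.5 (scene)
for t,o,pp in(('top13',T,[(432,115),(431,225),(469,112),(464,180)]),('scene13',S,[(388,410),(331,303)])):
    q=b(f(t,pp,o,35.5)); 
    for i in range(0,len(q),2):
        d=q[i+1]-q[i]; print(t,'edge ang',np.arctan2(-d[0],d[1]))
print('shelf rear corners t',b(f('top13',[(209,287),(563,293)],T,26)).tolist(),'s',b(f('scene13',[(511,147),(148,312)],S,26)).tolist())
print('dowel tips s',b(f('scene13',[(562,368),(322,482)],S,13)).tolist(),'straps',b(f('scene13',[(542,325),(302,437)],S,26)).tolist())
E
python3 - <<'E'
import cv2
a=cv2.imread('pics/scene13.png')[205:260,255:330]; cv2.imwrite('pics/q13.png',cv2.resize(a,(800,587),interpolation=cv2.INTER_LANCZOS4))
E
```

```text
top13 [ 15.  -36.6] [-65.  -33.5] 80.0600399700125 1.532065704522061
scene13 [ 12.1 -32.7] [-56.8 -35.1] 68.94178703805116 1.6056153403019933
top13 edge ang 1.5894188155884061
top13 edge ang 1.5247459571545157
scene13 edge ang 1.5336662966545374
shelf rear corners t [[-91.7, 108.9], [-89.0, -109.0]] s [[-91.3, 111.3], [-87.7, -108.1]]
dowel tips s [[32.7, 72.1], [33.6, -68.4]] straps [[11.6, 71.0], [12.3, -68.9]]
```

View pics/q13.png

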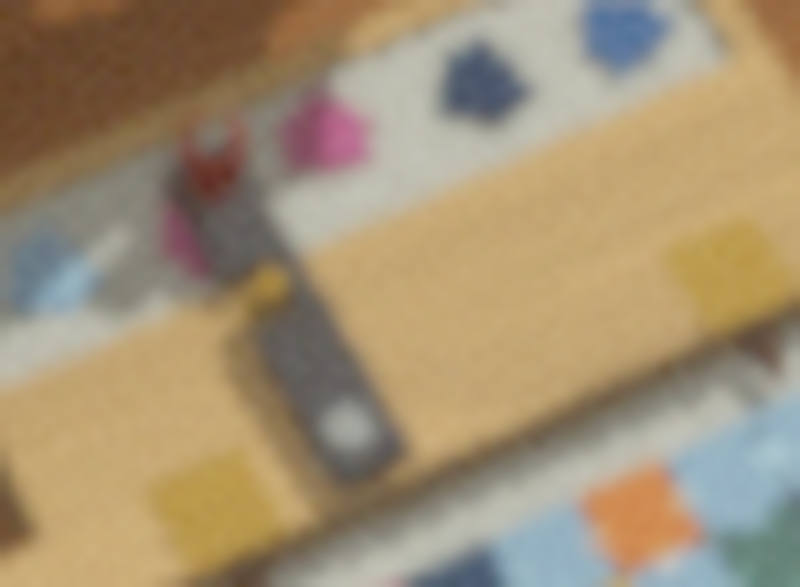

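```bash
python3 - <<'E'
from h import *
a=cv2.imread('pics/top13.png')[150:202,240:325]; cv2.imwrite('pics/q14.png',cv2.resize(a,None,fx=9,fy=9,interpolation=cv2.INTER_LANCZOS4))
s=load('scene13'); a=cv2.imread('pics/scene13.png')[205:265,250:342]; cv2.imwrite('pics/q15.png',cv2.resize(a,None,fx=8,fy=8,interpolation=cv2.INTER_LANCZOS4))
E
```

```text
(no output)
```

View pics/q14.png

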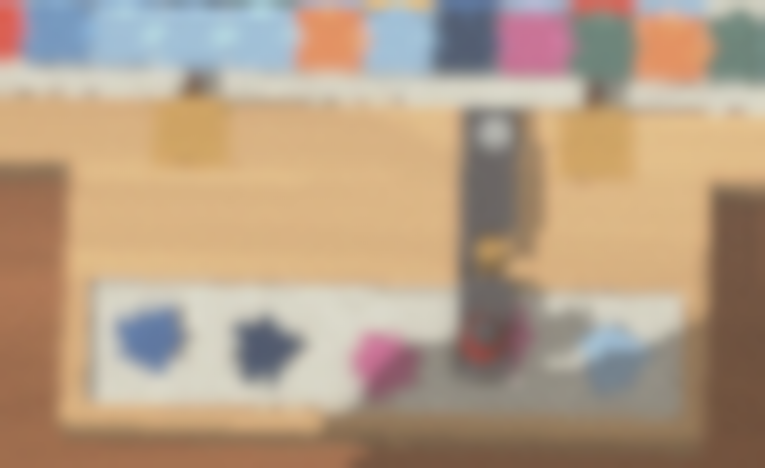

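View pics/q15.png

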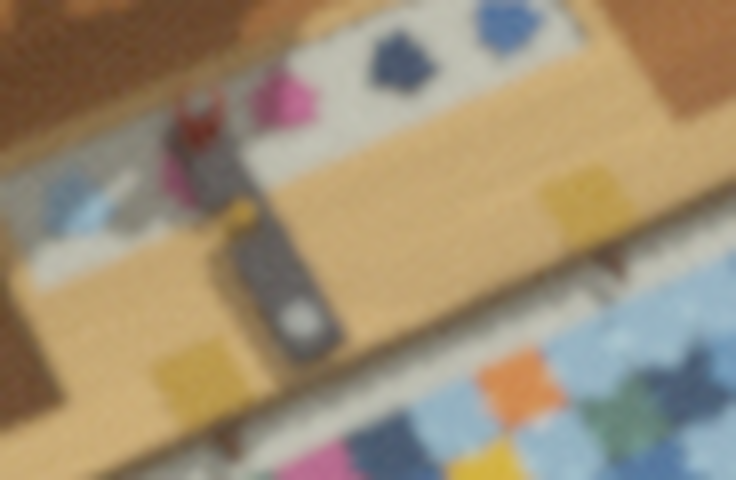

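```bash
python3 -c "
from h import *
q=state();print(q['time_s'],q['wrist_force'],abs(q['joint_velocities']).max());job_done()"
```

```text
22.9833 [-0.59764728 -0.79660776  1.0984857 ] 0.04148099684997699
the job is handed in; nothing more can be done
```

The shelf is docked against the board and the latch bar is swung onto the stud. I handed the job in at 23.0 s, with no verdict reported.

**What I did:** I pushed the shelf about 27 mm sideways on its left end. I then pushed it about 80 mm straight ahead with the open fingers on its rear face until it stopped hard at about 17 N. Finally I swung the bar round by its knob with the closed fingers until it stopped at about 13 N, and moved the arm clear.

**Last checks:**
- **Dowels and rim:** both dowels show beyond the inner side of the rim under their straps, and no gap is visible at the seam in either view.
- **Stud:** it sits inside the bar's notch.
- **Bar angle:** it read 1.53 and 1.61 rad from pivot to knob in the two views, and 1.52 to 1.59 rad along the bar's edges (the stop is 1.57 rad).
- **Bystanders:** the mug, bowl and magnifying glass look unmoved.
- **Arm:** it is clear of everything, with a wrist force of about 1 N, which is noise.

**Readings that disagreed:**
- **Dowel tips:** the scene view put them at 33 to 34 mm into the board; home is 38 mm and the limit is 34 mm. I put this down to a low bias: before docking, the same reading came out about 3 mm short of the position worked out from the arm.
- **Shelf angle:** its rear corners suggested 0.012 to 0.016 rad off true, inside the 0.03 rad limit.
- **Sideways offset:** before docking, the two views differed by about 2 mm.

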